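# Centre a wobbly vial on a letter scale and weigh it

## Task

The narrow white vial stands off-centre on the round pan of the little desk scale, where it weighs wrongly. Tap it gently along with the fingertips until its foot stands inside the ring marked at the middle of the pan, upright, without lifting it, tipping it over or knocking it off; then press the scale's round key fully down and let it go. Leave the vial standing inside the ring and the other things on the desk where they are.

Things in the scene. Friction and masses are not known exactly. Their poses are not given: they have to be found in the camera images.
- vial: The vial standing on the scale's pan: a loose narrow white bottle with a cap, 24 mm in diameter, 56 mm tall, round and upright-sided up to about 30 mm above its foot (the neck and cap above are narrower). Only about 30 to 60 g, so a push near its foot (below about 10 mm above the pan) slides it, a push higher up may tip it. Origin: centre of its underside; z up.
- pan_center (a point): Middle of the upper face of the scale's round steel pan (where the vial's foot belongs). The pan is a flat disc without rim, 74 mm in diameter, 6 mm thick, its upper face 44 mm above the desk, on a stem above the scale's housing; a thin dark ring flush with it, 35 mm inside diameter, marks the middle. The pan does not move.
- scale: Small white desk scale, fixed to the desk; the housing is 112 mm (its x) by 172 mm (its y) and 30 mm high. Origin: on the desk under the middle of the pan; the housing reaches 54 mm to its +y and 118 mm to its -y, where the key (nearer the robot) and a small blank display (farther) lie. x, y axes turn with the scale. Mind the fixed printer behind and to its left, 0.37 m high, which fills about x over 0.48, y 0.07 to 0.49 (keep the hand drawn in when it swings past).
- weigh_key_top (a point): Centre of the upper face of the scale's round key, 22 mm in diameter, in a low round grey surround. It lies 28 mm to the scale's -x and 88 mm to its -y from the middle of the pan, and is pressed straight down.
- weigh_key (a joint): Travel of the key in m: 0 up, 0.005 fully down; a spring lifts it, about 4 N presses it fully down.
- dropper: Loose amber dropper bottle with a black rubber top, 34 mm diameter, 102 mm tall, on the desk beside the scale; leave alone. Origin: centre of its underside.
- stamp: Loose wooden rubber stamp, foot 29 x 55 mm, 73 mm tall, beside the scale; leave alone. Origin: centre of its underside.
- usb_adapter: Loose white USB adapter, 86 x 22 x 15 mm, beside the scale; leave alone. Origin: centre of its underside.
- stapler: Loose blue stapler, 132 x 32 x 51 mm, to the left; leave alone. Origin: centre of its underside.
- calculator: Loose calculator, 128 x 92 x 25 mm, to the left; leave alone. Origin: centre of its underside.
Things that resemble listed ones, but are neither listed nor needed, are in the scene too. Of the things that look like the scale, the largest one is meant.

How it is judged:
By the outcome, as a careful person would: the job done as asked, in the order asked, and still so for the second after the job is handed in, with the robot touching nothing.
It also fails if it takes over 58 s, if anything falls off the work surface, if the arm or the gripper's body presses on something with over 40 N, if the wrist force passes 120 N, or if a joint passes its speed limit or range.

## Robot

A 6-joint arm with a two-finger parallel gripper is mounted at the origin on the work surface; the furniture and walls round the work are solid. World frame = base frame: x ahead of the robot, y to its left, z up, the work surface at z = 0. Lengths are in m, angles in rad, forces in N, time in s.
With the tool pointing down it reaches from about 0.25 to 0.725 m from the base axis. Payload 4 kg.
Tool frame: the origin (TCP) lies midway between the tips of the shut fingers; the grasp point (between the pads) lies 19 mm behind it; x points along the fingers, y is the direction in which the jaws open and shut, and the axes are right-handed (so a half turn about x gives the same grasp; the last joint's range is limited). The gripper opens to 85 mm and grips with 20 to 120 N. Pads are 22 mm wide; open, the fingers measure 114 mm over their backs; the gripper's body (76 mm by 85 mm) begins 54 mm behind the grasp point. The pads swing forward as they close: fully open they stand 13 mm farther back than shut.
Start: joints at [0, 0.241, 0.005, 1.335, 0, 1.571], TCP at [0.5, -0, 0.231] pointing down, gripper open.
Joint ranges: [-2.72, 2.72], [-1.05, 1.87], [-1.09, 1.28], [-1.99, 2.15], [-1.42, 1.44], [-3.14, 3.14]. Speed limits (rad/s): [2.79, 2.79, 3.14, 3.14, 3.14, 3.14].

## Interface

Orientations are given as a unit quaternion [x, y, z, w].
In Python, from workcell import * gives the robot as it stands.
- The arm moves only by the tool play_rows, never from a script. Its argument "plan" is a list of rows, each a list of 7 numbers: the shift along the tool's x, y, z in mm, then the turn, a rotation vector about the tool's x, y, z in rad, then the closure, from -1 (fully open) to 1 (shut). In form: [[x, y, z, rx, ry, rz, grip], ...]. A call has 1 to 20 rows; each row shifts and turns the commanded pose from where the row before left it, along the tool's axes as they then stand; what a row does not reach is not made up. A row lasts 1/12 s, in which the tool goes at most 41.7 mm and 7.16 degrees, less where a joint would pass 70% of its speed; a pose out of reach is approached as far as the arm can. A call with a gripper value outside its range is refused whole. The fingers move at their own pace and stop on an object; the grip force is fixed at half the most. Time passes only in rows, so rows that do not move let the fingers close. It gives the time, the measured TCP pose, the force and the opening at its end, in the units of the state.
- get_obs(): the state, without advancing time (a new reading comes with each control period).
- camera(name): name is "scene" or "side" or "wrist"; returns a dict with "frame" (400x640x3 uint8, red, green, blue), "depth" (400x640 float32, m along the optical axis (not along the pixel's ray), 0 where there is no reading), "fx", "fy", "cx", "cy" (pixels), "camera_from_world" (4x4, takes a point from world to camera coordinates). Camera axes: x right, y up, looking along -z (the intrinsics and any distortion apply to the point x, -y, -z); pixel columns grow to the right and rows downward; lengths in m; the calibration is good to about 2 mm. A picture is of the moment at which its call begins.
- job_done(): hands the job in, once; it reports no verdict.
Trained networks look in a picture, given as the dict that the camera call returned (one of the last four; its "shot" number tells which), for a name from the list of things; names that differ only in an ending like _2 or _b are one class to them, and where a whole thing is asked for, a point or a joint stands for the part that bears it (a point fixed in the world has none). Each returns a list of dicts, best first, with "confidence" (0 to 1); they miss things now and then, are a little off and sometimes report something else, mostly with a low value. They report only what shows in the picture. A call takes as long as a camera call. They do not tell look-alikes from the thing itself.
- search_frame(thing, picture): "centre" ([x, y, z] in m, in world coordinates, good to about 4 mm: the middle of the surface that is visible of it).
- pinpoint(thing, picture): "centre" ([x, y, z] in m, in world coordinates, good to about 4 mm: a listed point, or the origin of a listed thing).
The state is a dict: "clock": time; "joint_pos": joint angles; "joint_vel": joint speeds; "tau": joint torques, N m; "eef_pos": TCP position; "tool_rot": TCP orientation; "ft_force": force on the tool from outside, world axes, zero at the start; "ft_torque": the same for the moment, N m; "grip_width": finger opening in m.
Only numpy, scipy, OpenCV 4.12 (cv2) and the standard library are available. Lean on these libraries where they do the work, as an engineer would, in place of code of your own. Each camera call takes 0.05 s, during which the arm holds its last target. There are 200 camera calls.

## Working session

There is one attempt and no reset: what is moved stays moved. The work goes in short steps, Python scripts to look and compute and a tool call to move; the robot and the scene stay as the last step left them, time stands still between calls to the robot, and variables do not carry over. Pictures are saved under pics/ and viewed, about 8 in all and at most 12, crops included, and the job is handed in when it is done.

Besides the shell and the picture viewer there is one more tool, called after "Emit:" as name(argument=value, ...) on one line, values as JSON. play_rows: Moves the arm, as the interface text tells. Its arguments: {"type":"object","properties":{"plan":{"type":"array","items":{"type":"array","items":{"type":"number"}}}},"required":["plan"]}

```bash
mkdir -p pics; ls
cat > h.py <<'E'
from workcell import *
import numpy as np, cv2
def save(p,n): cv2.imwrite('pics/'+n,cv2.cvtColor(p['frame'],cv2.COLOR_RGB2BGR))
def proj(p,w):
    c=p['camera_from_world']@np.r_[w,1]; return np.round([p['cx']+p['fx']*c[0]/-c[2],p['cy']-p['fy']*c[1]/-c[2]],1)
def world(p,u,v,z):  # intersect pixel ray with plane height z
    T=np.linalg.inv(p['camera_from_world']); d=T[:3,:3]@np.array([(u-p['cx'])/p['fx'],-(v-p['cy'])/p['fy'],-1]); o=T[:3,3]
    return o+d*(z-o[2])/d[2]
E
python3 - <<'E'
from h import *
np.set_printoptions(precision=4,suppress=True)
o=get_obs();print(o)
for n in ['scene','side']:
    p=camera(n);save(p,n+'1.png');print(n,[k for k in p if k not in('frame','depth')],np.linalg.inv(p['camera_from_world'])[:3,3])
    for t in ['vial','pan_center','scale','weigh_key_top','dropper','stamp','usb_adapter']:
        for r in pinpoint(t,p)[:4]: print(t,np.round(r['centre'],4),round(r['confidence'],2),proj(p,r['centre']))
E
cd pics; python3 -c "
import cv2,numpy as np
a=[cv2.imread(n+'1.png') for n in('scene','side')]
print(a[0].shape)"
```

```text
pics
{'clock': 0.0, 'joint_pos': array([ 0.    ,  0.2414,  0.0037,  1.3351, -0.    ,  1.5708]), 'joint_vel': array([-0.0018, -0.0006, -0.0013, -0.    ,  0.0002,  0.0003]), 'tau': array([  0.0006, -37.2316,  25.2407,   0.0168,   0.    ,   0.    ]), 'eef_pos': array([0.4994, 0.    , 0.2304]), 'tool_rot': array([ 0.4995,  0.5005, -0.5005,  0.4995]), 'ft_force': array([-0.05  , -0.1734,  0.0433]), 'ft_torque': array([ 0.0152, -0.035 ,  0.002 ]), 'grip_width': 0.08552126224164174}
scene ['fx', 'fy', 'cx', 'cy', 'camera_from_world', 'shot'] [ 0.0795 -0.7226  0.8637]
pan_center [ 0.5082 -0.1004  0.0473] 0.61 [360.6 254.9]
scale [0.3512 0.0917 0.0005] 0.97 [261.1 237.1]
scale [ 0.5094 -0.0984 -0.0015] 0.94 [359.3 269. ]
scale [ 0.2532  0.2545 -0.0005] 0.76 [201.  209.2]
scale [0.4946 0.0297 0.0026] 0.26 [326.5 233.5]
weigh_key_top [ 0.4779 -0.1837  0.0507] 0.66 [369.1 285.9]
weigh_key_top [0.219  0.2073 0.0338] 0.5 [191.1 214.7]
weigh_key_top [0.3241 0.0374 0.0371] 0.49 [258.1 245. ]
dropper [ 0.6556 -0.1066  0.0006] 0.97 [415.7 248.9]
stamp [0.4969 0.0311 0.0041] 0.82 [327.  232.4]
stamp [ 0.414   0.1969 -0.0033] 0.65 [268.1 204.2]
usb_adapter [ 0.3745 -0.068   0.0014] 0.53 [299. 280.]
side ['fx', 'fy', 'cx', 'cy', 'camera_from_world', 'shot'] [0.3625 1.0179 0.5904]
vial [ 0.5156 -0.0689  0.0471] 0.72 [304.8 187.3]
pan_center [ 0.5085 -0.0929  0.0412] 0.62 [308.1 185.7]
scale [0.3485 0.086  0.0035] 0.94 [358.4 229.6]
scale [ 0.5035 -0.0981  0.0023] 0.71 [310.1 196.1]
weigh_key_top [0.214  0.2069 0.0344] 0.58 [414.5 248.6]
weigh_key_top [ 0.4089  0.197  -0.0035] 0.48 [333.4 254.2]
weigh_key_top [ 0.4763 -0.18    0.0494] 0.36 [321.2 172.3]
stamp [0.4985 0.0258 0.0036] 0.55 [306.6 215.6]
usb_adapter [ 0.3771 -0.0653 -0.0009] 0.49 [349.7 203.9]
(400, 640, 3)
```

View pics/scene1.png

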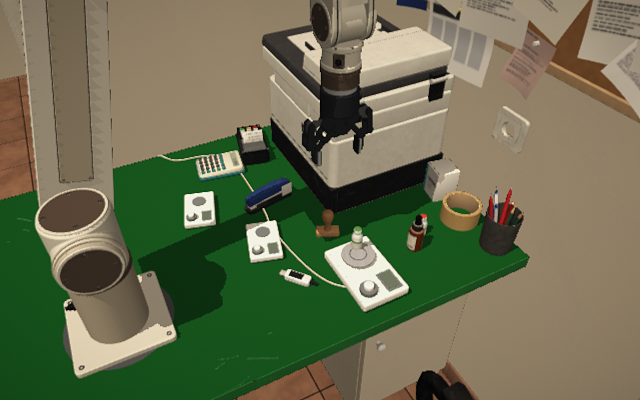

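View pics/side1.png

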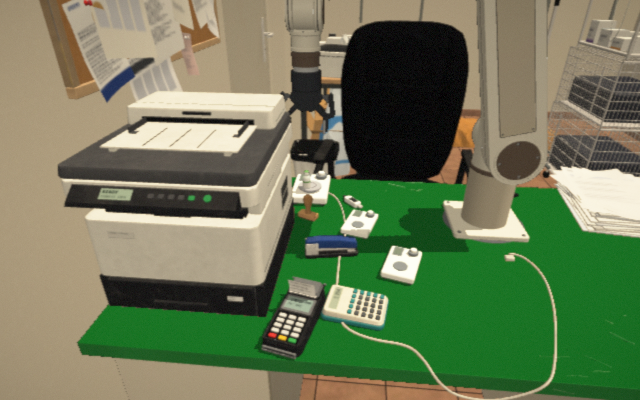

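The largest scale is at scene px (360,265). Its look-alikes are the smaller scales at (265,240) and (200,210). The vial is the white bottle on the large scale's pan at about (357,238). Next I'll check a close crop and the wrist view.

Run:
```python
from h import *
p=camera('scene');w=camera('wrist');save(w,'w1.png')
a=cv2.resize(p['frame'][215:315,300:430],None,fx=4,fy=4,interpolation=cv2.INTER_CUBIC)
a=a[:, :, ::-1]; b=w['frame'][:,:,::-1]
b=cv2.resize(b,(640,400)); 
out=np.zeros((600,800,3),np.uint8); 
a=cv2.resize(a,(390,300));out[:300,:390]=a; out[300:,:480]=cv2.resize(b,(480,300))
cv2.imwrite('pics/c1.png',out)
print(w['camera_from_world'],w['fx'],w['cx'],w['cy'],p['fx'])
for t in ['vial','pan_center','weigh_key_top','scale','dropper','stamp']:
    for r in pinpoint(t,w)[:2]: print(t,np.round(r['centre'],4),round(r['confidence'],2),proj(w,r['centre']))
```

```text
[[ 9.99999857e-01  7.75846902e-05 -5.28294613e-04 -5.01388872e-01]
 [-2.25351383e-04  9.58279712e-01 -2.85832020e-01  3.69839825e-02]
 [ 4.84077821e-04  2.85832098e-01  9.58279592e-01 -3.79752075e-01]
 [ 0.00000000e+00  0.00000000e+00  0.00000000e+00  1.00000000e+00]] 298.21284973223663 316.5264958657708 197.91343917933565 507.0267388739821
vial [ 0.5133 -0.0691  0.0434] 0.71 [326.4 232.7]
pan_center [ 0.5069 -0.0957  0.0469] 0.71 [321.  254.1]
weigh_key_top [0.3173 0.0364 0.0322] 0.52 [154.3 142.7]
weigh_key_top [ 0.4804 -0.1829  0.0501] 0.47 [300.2 316.6]
scale [ 3.525e-01  8.660e-02 -3.000e-04] 0.92 [191.5  97.2]
scale [ 0.5156 -0.0687  0.0419] 0.7 [328.3 231.9]
stamp [0.4974 0.0319 0.0016] 0.86 [313.3 143.8]
```

View pics/c1.png

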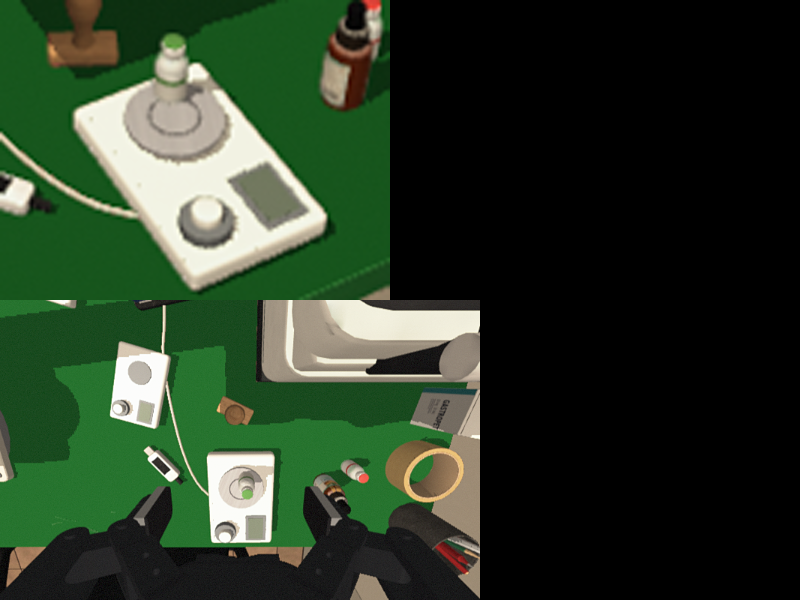

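The crop shows the largest scale with the pan, ring, vial (at the pan's +y edge), display and key all matching the description. In the wrist view the pan is at about (243,487) in the montage. I'll swing the wrist half a turn so the camera faces from the key side, away from the printer, and narrow the fingers to cradle the vial.

Emit:
play_rows(plan=[[0,0,0,-0.1208,0,0,0.7],[0,0,0,-0.1208,0,0,0.7],[0,0,0,-0.1208,0,0,0.7],[0,0,0,-0.1208,0,0,0.7],[0,0,0,-0.1208,0,0,0.7],[0,0,0,-0.1208,0,0,0.7],[0,0,0,-0.1208,0,0,0.7],[0,0,0,-0.1208,0,0,0.7],[0,0,0,-0.1208,0,0,0.7],[0,0,0,-0.1208,0,0,0.7],[0,0,0,-0.1208,0,0,0.7],[0,0,0,-0.1208,0,0,0.7],[0,0,0,-0.1208,0,0,0.7]])

```text
clock: 2.28
eef_pos: [0.5, 0.0, 0.2313]
tool_rot: [-0.002, 0.707, 0.002, 0.707]
ft_force: [-0.4, 0.4, -0.2]
grip_width: 0.0131
```

```bash
python3 -c "
from h import *
o=get_obs();print(o['joint_pos'],o['eef_pos'],o['tool_rot'],o['grip_width'],o['clock'])"
```

```text
[-4.57108382e-06  2.40593015e-01  4.99349363e-03  1.33521078e+00
  1.27405073e-05 -5.58170971e-03] [4.99991989e-01 1.58123867e-06 2.31307468e-01] [-0.0019673   0.70710896  0.00197633  0.7070991 ] 0.013113801564908647 2.2833
```

Emit:
play_rows(plan=[[0,0,0,-0.1208,0,0,0.7],[0,0,0,-0.1208,0,0,0.7],[0,0,0,-0.1208,0,0,0.7],[0,0,0,-0.1208,0,0,0.7],[0,0,0,-0.1208,0,0,0.7],[0,0,0,-0.1208,0,0,0.7],[0,0,0,-0.1208,0,0,0.7],[0,0,0,-0.1208,0,0,0.7],[0,0,0,-0.1208,0,0,0.7],[0,0,0,-0.1208,0,0,0.7],[0,0,0,-0.1208,0,0,0.7],[0,0,0,-0.1208,0,0,0.7],[0,0,0,-0.1208,0,0,0.7],[10,-4,-24,0,0,0,0.7],[10,-4,-24,0,0,0,0.7],[10,-2,-22,0,0,0,0.7],[0,0,0,0,0,0,0.7],[0,0,0,0,0,0,0.7],[0,0,0,0,0,0,0.7]])

```text
clock: 3.87
eef_pos: [0.5099, -0.0698, 0.2015]
tool_rot: [-0.5, 0.5, 0.5, 0.5]
ft_force: [1.4, -0.6, 0.3]
grip_width: 0.0129
```

Run:
```python
from h import *
w=camera('wrist');save(w,'w2.png')
print(get_obs()['eef_pos'],np.linalg.inv(w['camera_from_world'])[:3,3])
for t in ['vial','pan_center','weigh_key_top','scale']:
    for r in pinpoint(t,w)[:2]: print(t,np.round(r['centre'],4),round(r['confidence'],2),proj(w,r['centre']))
for q in [(.51,-.07,.2)]: print(proj(w,q))
```

```text
[ 0.51012401 -0.06950824  0.2017381 ] [ 0.51145247 -0.14158133  0.34431128]
vial [ 0.5138 -0.0724  0.0424] 0.89 [314.2 179.2]
vial [ 0.503  -0.0949  0.0474] 0.26 [324.9 158.3]
pan_center [ 0.5081 -0.0932  0.0481] 0.9 [319.8 160.1]
weigh_key_top [ 0.4751 -0.1825  0.0509] 0.74 [356.5  62.4]
weigh_key_top [0.3185 0.0346 0.0299] 0.58 [480.2 265.3]
scale [0.3527 0.0864 0.0035] 0.63 [437.5 290.6]
[319.2 249.9]
```

View pics/w2.png

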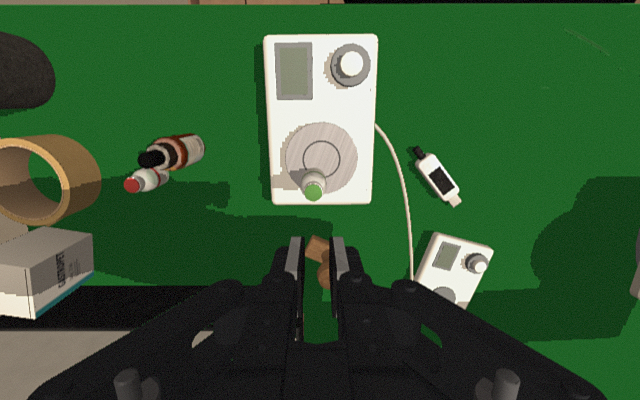

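The wrist view shows the ring centre at about (321,160), the cap at (314,191), the key at (350,65) and the fingers clear at the bottom. Now I'll refine the numbers.

```bash
cat >> h.py <<'E'
def cap(w,box):
    u0,u1,v0,v1=box; f=w['frame'][v0:v1,u0:u1].astype(int)
    m=(f[...,1]>f[...,0]+18)&(f[...,1]>f[...,2]+30)&(f[...,1]>110)
    n,l,s,c=cv2.connectedComponentsWithStats(m.astype(np.uint8)); k=1+np.argmax(s[1:,4]); s=s[k]
    u,v=u0+s[0]+s[2]/2-.5,v0+s[1]+s[3]/2-.5
    return (u,v),s[2:],world(w,u,v,.1)
E
python3 - <<'E'
from h import *
w=camera('wrist'); print(cap(w,(292,336,165,201)))
f=w['frame']
# pan: tone below white housing -> ellipse of outer contour
g=cv2.cvtColor(f,cv2.COLOR_RGB2GRAY); c=g[100:210,275:375]
cv2.imwrite('pics/c2.png',cv2.resize(f[30:215,255:385,::-1],None,fx=4,fy=3.2,interpolation=cv2.INTER_CUBIC))
for v in (145,152,160): print(v,g[v,280:364])
print('col',g[112:172,328])
for a in np.linspace(0,2*np.pi,8,endpoint=False): print(proj(w,(.508+.037*np.cos(a),-.096+.037*np.sin(a),.044)),end=' ')
E
```

```text
((np.float64(313.5), np.float64(192.0)), array([ 18,  17, 239], dtype=int32), array([ 0.5143073 , -0.07390598,  0.1       ]))
145 [243 244 246 186 174 178 182 165 157 188 196 192 190 192 187 189 190 192
 198 188 191 188 189 188 190 192 196 191 154 110 121 179 192 200 192 190
 189 192 196 194 198 201 198 199 201 193 191 195 202 199 197 199 164 125
 107 153 195 192 192 202 198 186 192 196 191 197 198 199 196 191 195 198
 204 204 204 220 222 242 243 243 242 240 242 243]
152 [245 187 178 176 177 176 166 192 192 192 190 187 186 188 192 193 197 187
 187 189 188 191 190 179 106 107 191 194 192 188 196 193 191 191 190 190
 196 194 197 196 195 197 194 184 190 196 197 192 193 190 188 191 193 195
 192 191 203 200 124 116 192 198 194 196 199 195 193 192 193 197 202 200
 204 193 195 193 199 212 244 243 242 242 243 241]
160 [184 175 177 181 178 150 181 191 186 184 187 193 192 191 187 184 186 190
 189 186 188 190 194 100 145 194 189 193 192 187 193 187 193 193 194 198
 198 193 191 189 188 189 192 192 189 190 189 185 189 192 189 186 191 197
 196 182 187 196 192 117 110 197 196 193 189 195 196 197 199 196 192 187
 189 192 195 189 190 210 246 244 242 241 241 241]
col [243 241 241 242 241 240 241 243 243 231 199 193 200 199 202 206 206 201
 202 202 202 199 201 199 199 199 193 192 178 124 125 179 199 202 196 195
 195 193 192 194 193 193 192 185 189 187 188 190 189 188 190 194 192 191
 189 188 189 187 192 197]
[283.6 156.2] [294.9 181.5] [320.1 191.6] [345.4 181.5] [356.9 156.3] [346.9 129.7] [320.4 118.3] [293.8 129.7]
```

View pics/c2.png

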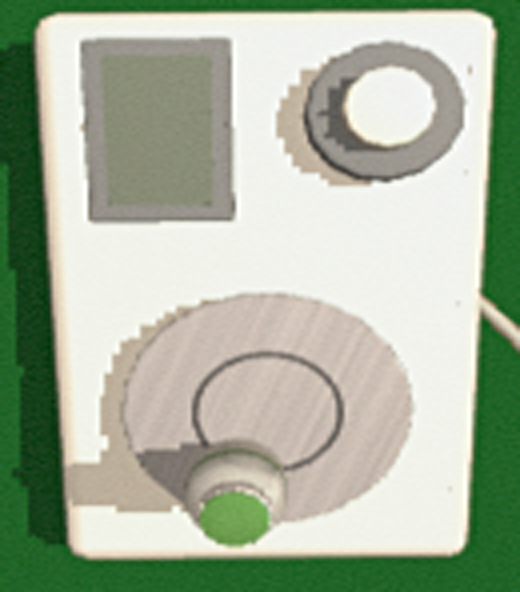

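Emit:
play_rows(plan=[[0,0,0,0.12,0,0,0.7],[0,0,0,0.12,0,0,0.7],[0,0,0,0.12,0,0,0.7],[0,-2.5,16,0,0,0,0.7],[0,-2.5,16.5,0,0,0,0.7],[0,0,0,0,0.12,0,0.7],[29.8,0,3.6,0,0,0,0.7],[29.8,0,3.6,0,0,0,0.7],[19.9,0,2.4,0,0,0,0.7],[0,0,0,0,0,0,0.7],[0,0,0,0,0,0,0.7],[0,0,0,0,0,0,0.7]])

```text
clock: 5.17
eef_pos: [0.5271, -0.0413, 0.1227]
tool_rot: [-0.426, 0.615, 0.377, 0.546]
ft_force: [0.1, -0.0, -0.6]
grip_width: 0.0131
```

Run:
```python
from h import *
from scipy.spatial.transform import Rotation as R
o=get_obs();print(o['eef_pos'],R.from_quat(o['tool_rot']).as_matrix().round(3),o['clock'])
w=camera('wrist');save(w,'w3.png')
for r in pinpoint('vial',w)[:2]+pinpoint('pan_center',w)[:1]: print(np.round(r['centre'],4),r['confidence'])
```

```text
[ 0.52706391 -0.04128225  0.12265322] [[-0.04  -0.936  0.351]
 [-0.112  0.353  0.929]
 [-0.993 -0.002 -0.119]] 5.1667
[ 0.5145 -0.0715  0.0419] 0.86
[ 0.5056 -0.0938  0.0445] 0.6
```

View pics/w3.png

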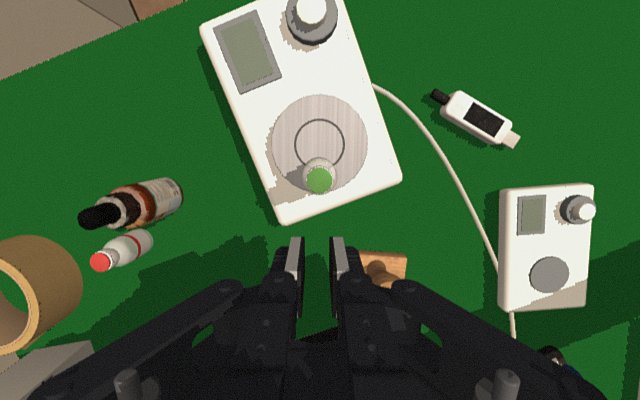

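The view shows the fingers (303–331) in line with the cap (319,180) and ring (320,144), with the stamp clear to the side. Now I'll descend behind the vial.

Emit:
play_rows(plan=[[24.8,0,3,0,0,0,0.7],[24.8,0,3,0,0,0,0.7],[14.9,0,1.8,0,0,0,0.7],[9.9,0,1.2,0,0,0,0.7],[0,0,0,0,0,0,0.7],[0,0,0,0,0,0,0.7],[0.5,0,-4,0,0,0,0.7],[0.5,0,-4,0,0,0,0.7],[0,0,0,0,0,0,0.7],[0,0,0,0,0,0,0.7]])

```text
clock: 6.15
eef_pos: [0.5237, -0.0493, 0.0471]
tool_rot: [-0.426, 0.615, 0.377, 0.546]
ft_force: [0.4, -0.7, -0.4]
grip_width: 0.0129
```

Run:
```python
from h import *
print(get_obs()['eef_pos'])
w=camera('wrist');save(w,'w4.png');cv2.imwrite('pics/c4.png',cv2.resize(w['frame'][40:340,170:490,::-1],None,fx=2,fy=2))
try: print(cap(w,(270,370,110,260)))
except Exception as e: print(e)
for r in pinpoint('vial',w)[:2]+pinpoint('pan_center',w)[:1]: print(np.round(r['centre'],4),r['confidence'])
```

```text
[ 0.52371881 -0.04929244  0.04712304]
((np.float64(319.5), np.float64(230.0)), array([  44,   43, 1495], dtype=int32), array([ 0.51460485, -0.07375285,  0.1       ]))
[ 0.5101 -0.0702  0.0427] 0.97
[ 0.5059 -0.0934  0.0482] 0.61
```

View pics/c4.png

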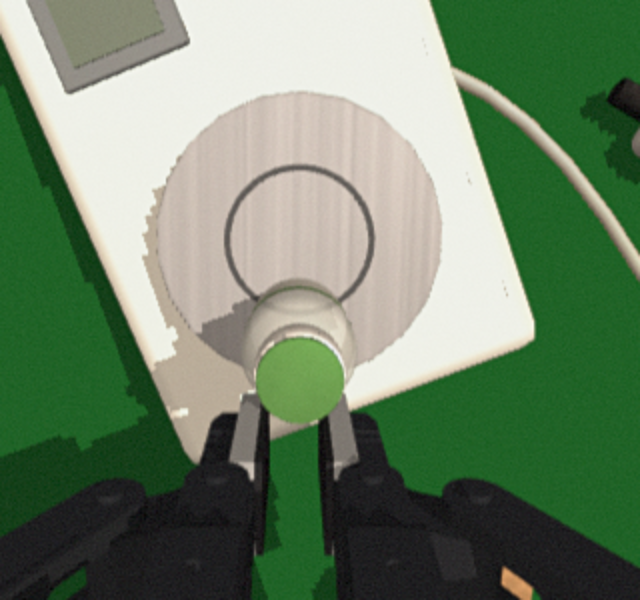

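The crop shows the cap at (300,380), the ring centre near (300,238), and the fingertips just behind the vial and symmetric about it.

```bash
cat >> h.py <<'E'
def ring(w,c0=(.5065,-.0932)):
    # radial search of the dark ring (mid radius ~18.3 mm) about a guess on the pan plane, then a circle fit
    from scipy.optimize import least_squares
    g=cv2.cvtColor(w['frame'],cv2.COLOR_RGB2GRAY).astype(np.float32); P=[]
    for a in np.linspace(0,2*np.pi,72,endpoint=False):
        rr=np.arange(.013,.024,.00025); d=np.array([np.cos(a),np.sin(a)])
        uv=np.array([proj(w,(*(np.array(c0)+r*d),.044)) for r in rr],np.float32)
        s=cv2.remap(g,uv[:,:1],uv[:,1:],cv2.INTER_LINEAR).ravel(); i=s.argmin()
        if s[i]<np.median(s)-50 and np.median(s)>160: P.append(np.array(c0)+rr[i]*d)
    P=np.array(P); f=least_squares(lambda q:np.hypot(*(P-q[:2]).T)-q[2],[*c0,.018],loss='soft_l1',f_scale=.0005)
    return len(P),f.x
E
python3 - <<'E'
from h import *
w=camera('wrist');n,q=ring(w);print(n,q)
c=cap(w,(270,370,110,260))[2]; d=q[:2]-c[:2]; e=get_obs()['eef_pos'][:2]
u=np.array([.353,.936]);l=np.array([-.936,.353])
print('push',-d@u,'lateral',d@l,'tcp-vial u,l',(e-c[:2])@u,(e-c[:2])@l)
E
```

```text
64 [ 0.50690098 -0.09333719  0.01843802]
push 0.02098606916178791 lateral 0.00018607265403696504 tcp-vial u,l 0.026485575471273715 0.0004426554305361825
```

Emit:
play_rows(plan=[[0.2,0,-1.5,0,0,0,0.7],[0.2,0,-1.5,0,0,0,0.7],[0.2,0,-1.5,0,0,0,0.7],[0.2,0,-1.5,0,0,0,0.7],[0.2,0,-1.5,0,0,0,0.7],[0.2,0,-1.5,0,0,0,0.7],[0.2,0,-1.5,0,0,0,0.7],[0.1,0,-1.5,0,0,0,0.7],[0.1,0,-1,0,0,0,0.7],[0,0,0,0,0,0,0.7],[0,0,0,0,0,0,0.7]])

```text
clock: 7.27
eef_pos: [0.5186, -0.0612, 0.0462]
tool_rot: [-0.426, 0.615, 0.377, 0.546]
ft_force: [-0.3, 0.9, 0.7]
grip_width: 0.0127
```

```bash
cat > m.py <<'E'
from h import *
import sys
w=camera('wrist');n,q=ring(w);print(n,q)
a,b,c=cap(w,(260,380,60,280)); d=q[:2]-c[:2]; o=get_obs();e=o['eef_pos']
u=np.array([.353,.936]);l=np.array([-.936,.353])
print('cap',a,b,c,'push',-d@u,'lateral',d@l,'tcp-vial u,l',(e[:2]-c[:2])@u,(e[:2]-c[:2])@l,'tcp',e,o['clock'])
save(w,sys.argv[1])
E
python3 m.py w5.png
```

```text
59 [ 0.50720722 -0.09278542  0.01877218]
cap (np.float64(316.5), np.float64(248.5)) [  44   42 1474] [ 0.51272109 -0.08027211  0.1       ] push 0.013658861076579877 lateral 0.0007437865567335186 tcp-vial u,l 0.0199627262925546 0.0012110806281870042 tcp [ 0.5186302  -0.06117295  0.04622848] 7.3167
```

Emit:
play_rows(plan=[[0.1,0,-1.5,0,0,0,0.7],[0.1,0,-1.5,0,0,0,0.7],[0.1,0,-1.5,0,0,0,0.7],[0.1,0,-1.5,0,0,0,0.7],[0.1,0,-1.5,0,0,0,0.7],[0.1,0,-1.5,0,0,0,0.7],[0.1,0,-1.5,0,0,0,0.7],[0.1,0,-1,0,0,0,0.7],[0,0,0,0,0,0,0.7],[0,0,0,0,0,0,0.7]])

```text
clock: 8.15
eef_pos: [0.5146, -0.072, 0.0468]
tool_rot: [-0.426, 0.615, 0.377, 0.546]
ft_force: [-0.3, -0.1, -0.4]
grip_width: 0.0128
```

```bash
python3 m.py w6.png; python3 -c "
import cv2;a=cv2.imread('pics/w6.png');cv2.imwrite('pics/c6.png',cv2.resize(a[60:360,170:490],None,fx=2,fy=2))"
```

```text
45 [ 0.50694968 -0.09320751  0.01847212]
cap (np.float64(316.5), np.float64(248.0)) [  44   43 1467] [ 0.50868397 -0.0910139   0.1       ] push 0.0026654217078825176 lateral 0.0008489530445804284 tcp-vial u,l 0.01989190780889648 0.0011984193308889174 tcp [ 0.51457993 -0.07198545  0.04682837] 8.2
```

View pics/c6.png

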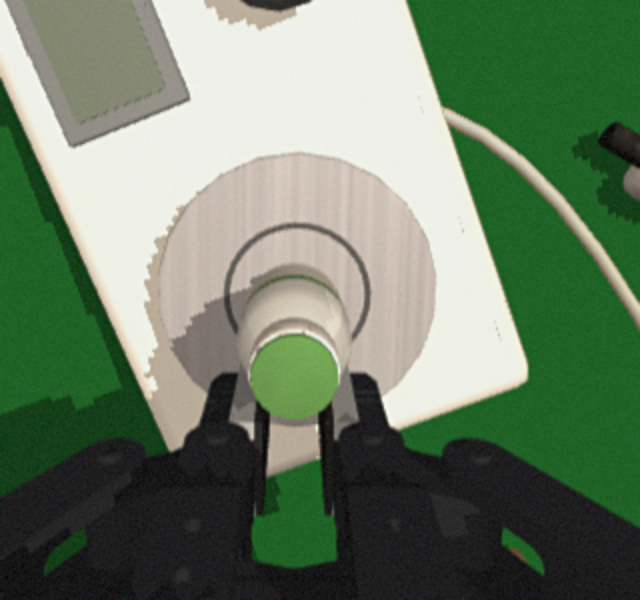

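The crop shows the foot's front edge at v 264 and the ring's inner edge at about 228, which is 9 mm against 5.5 mm when centred. The cap fix says 2.7 mm remain, so I'll push 3 mm more and back off.

Emit:
play_rows(plan=[[0.1,0,-1,0,0,0,0.7],[0.1,0,-1,0,0,0,0.7],[0.1,0,-1,0,0,0,0.7],[0,0,0,0,0,0,0.7],[0,0,0,0,0,0,0.7],[-0.2,0,2,0,0,0,0.7],[-0.6,0,5,0,0,0,0.7],[-1.2,0,10,0,0,0,0.7],[0,0,0,0,0,0,0.7],[0,0,0,0,0,0,0.7]])

```text
clock: 9.03
eef_pos: [0.52, -0.0579, 0.0468]
tool_rot: [-0.426, 0.615, 0.378, 0.545]
ft_force: [-0.3, 0.2, -0.3]
grip_width: 0.0128
```

```bash
python3 m.py w7.png; python3 -c "
import cv2;a=cv2.imread('pics/w7.png');cv2.imwrite('pics/c7.png',cv2.resize(a[40:290,190:450],None,fx=2.4,fy=2.4))"
```

```text
42 [ 0.50687833 -0.0932702   0.01842393]
cap (np.float64(317.0), np.float64(196.0)) [  45   45 1582] [ 0.5076504  -0.09365945  0.1       ] push -9.179035891208702e-05 lateral 0.0008600590364938693 tcp-vial u,l 0.03745602567188647 0.001221506083563685 tcp [ 0.51972053 -0.05819442  0.04677489] 9.0833
```

View pics/c7.png

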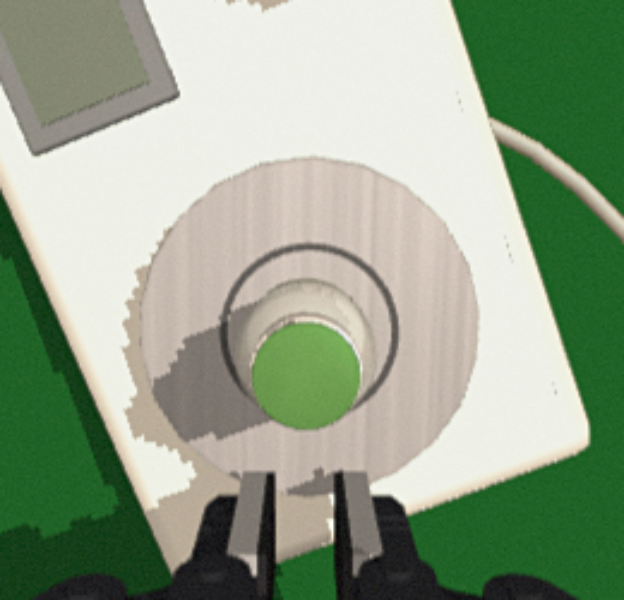

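The vial is inside the ring, standing upright and centred to about 1 mm. Next: lift, untilt, shut the fingers and go over the key.

Emit:
play_rows(plan=[[-29.8,0,-3.6,0,0,0,0.7],[-29.8,0,-3.6,0,0,0,0.7],[-29.8,0,-3.6,0,0,0,0.7],[-29.8,0,-3.6,0,0,0,0.7],[0,0,0,0,-0.12,0,0.7],[0,0,-25,0,0,0,1],[0,-2,-27,0,0,0,1],[0,-2,-27,0,0,0,1],[0,0,-27,0,0,0,1],[0,0,-25,0,0,0,1],[0,0,0,0,0,0,1],[0,0,0,0,0,0,1],[0,0,0,0,0,0,1]])

```text
clock: 10.17
eef_pos: [0.477, -0.1825, 0.1668]
tool_rot: [-0.402, 0.582, 0.402, 0.582]
ft_force: [0.2, 0.4, -0.2]
grip_width: -0.0001
```

Run:
```python
from h import *
w=camera('wrist');save(w,'w8.png');o=get_obs();print(o['eef_pos'],o['grip_width'],o['ft_force'])
for r in pinpoint('weigh_key_top',w)[:2]: print(np.round(r['centre'],4),r['confidence'],proj(w,r['centre']))
u,v=np.round(proj(w,(.4774,-.1823,.05))).astype(int)
f=w['frame'];print(u,v,'tcp px',proj(w,o['eef_pos']))
D=w['depth'][v-45:v+45,u-45:u+45]
T=np.linalg.inv(w['camera_from_world']); vv,uu=np.mgrid[v-45:v+45,u-45:u+45]
P=np.stack([(uu-w['cx'])/w['fx']*D,-(vv-w['cy'])/w['fy']*D,-D],-1)@T[:3,:3].T+T[:3,3]
z=P[...,2]; near=np.hypot(P[...,0]-.4774,P[...,1]+.1823)<.02
print(np.histogram(z[near],bins=np.arange(.026,.062,.002)))
zt=np.percentile(z[near],97); m=near&(z>zt-.004); print('top',zt,P[m].mean(0),m.sum(), P[m].min(0),P[m].max(0))
cv2.imwrite('pics/c8.png',cv2.resize(f[v-70:v+70,u-90:u+90,::-1],None,fx=3,fy=3))
```

```text
[ 0.47722548 -0.18209088  0.16685373] -2.7995732024708227e-06 [-0.4372316   0.1561844   0.46887564]
[ 0.4803 -0.1843  0.0506] 0.79 [313.7 191.6]
[ 0.3754 -0.0721  0.003 ] 0.57 [437.4 239. ]
318 192 tcp px [318.7 251.4]
(array([  0,  64,  94,   8,  15,  13,  28, 367, 380,  17,  11,  66, 319,
        33,   0,   0,   0]), array([0.026, 0.028, 0.03 , 0.032, 0.034, 0.036, 0.038, 0.04 , 0.042,
       0.044, 0.046, 0.048, 0.05 , 0.052, 0.054, 0.056, 0.058, 0.06 ]))
top 0.05223538192774226 [ 0.4790429  -0.18339052  0.05783912] 442 [ 0.46877276 -0.19473779  0.04838042] [ 0.48994418 -0.1719964   0.17157623]
```

View pics/w8.png

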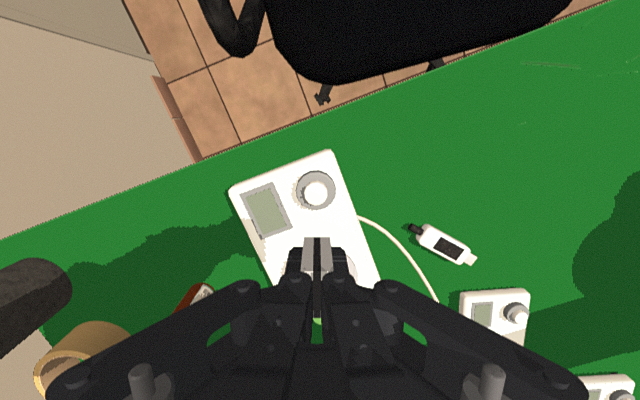

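The view shows the key at (316,193) with the fingertips above and behind it. Depth gives the key top at z≈0.051 and centre (0.479,-0.1835). I'll shift over it and press slowly.

Emit:
play_rows(plan=[[20,-2.5,-0.5,0,0,0,1],[30,0,0,0,0,0,1],[30,0,0,0,0,0,1],[20,0,0,0,0,0,1],[10,0,0,0,0,0,1],[0,0,0,0,0,0,1],[0,0,0,0,0,0,1],[1,0,0,0,0,0,1],[1,0,0,0,0,0,1],[1,0,0,0,0,0,1],[1,0,0,0,0,0,1],[1,0,0,0,0,0,1],[1,0,0,0,0,0,1],[0,0,0,0,0,0,1],[0,0,0,0,0,0,1]])

```text
clock: 11.52
eef_pos: [0.4793, -0.1842, 0.051]
tool_rot: [-0.402, 0.582, 0.402, 0.582]
ft_force: [0.7, 0.1, 1.1]
grip_width: 0.0003
```

Emit:
play_rows(plan=[[1,0,0,0,0,0,1],[1,0,0,0,0,0,1],[1,0,0,0,0,0,1],[1,0,0,0,0,0,1],[0,0,0,0,0,0,1],[0,0,0,0,0,0,1]])

```text
clock: 12.02
eef_pos: [0.4794, -0.1842, 0.047]
tool_rot: [-0.402, 0.582, 0.402, 0.582]
ft_force: [0.6, -0.4, 2.6]
grip_width: -0.0002
```

Emit:
play_rows(plan=[[1,0,0,0,0,0,1],[1,0,0,0,0,0,1],[0,0,0,0,0,0,1],[0,0,0,0,0,0,1]])

```text
clock: 12.35
eef_pos: [0.4794, -0.1842, 0.046]
tool_rot: [-0.402, 0.581, 0.402, 0.582]
ft_force: [-2.7, 0.3, 9.6]
grip_width: 0.0002
```

It has bottomed out: 9.6 N, with the TCP held 1 mm short of the command. A touch more for certainty, then release and rise.

Emit:
play_rows(plan=[[0.5,0,0,0,0,0,1],[0,0,0,0,0,0,1],[0,0,0,0,0,0,1]])

```text
clock: 12.6
eef_pos: [0.4794, -0.1842, 0.0459]
tool_rot: [-0.403, 0.581, 0.402, 0.582]
ft_force: [-3.5, 0.3, 12.9]
grip_width: 0.0002
```

Emit:
play_rows(plan=[[-3,0,0,0,0,0,1],[-5,0,0,0,0,0,1],[-20,0,0,0,0,0,1],[-30,0,0,0,0,0,1],[-30,0,0,0,0,0,1],[-30,0,-10,0,0,0,1],[-15,0,-30,0,0,0,1],[0,0,0,0,0,0,1],[0,0,0,0,0,0,1],[0,0,0,0,0,0,1]])

```text
clock: 13.43
eef_pos: [0.4644, -0.221, 0.1764]
tool_rot: [-0.401, 0.582, 0.403, 0.582]
ft_force: [0.2, -1.4, -0.3]
grip_width: 0.0
```

Run:
```python
from h import *
w=camera('scene');save(w,'s9.png');o=get_obs();print(o['eef_pos'],o['clock'],o['ft_force'])
for t in('vial','pan_center','weigh_key_top','dropper','stamp','usb_adapter'):
    for r in pinpoint(t,w)[:1]: print(t,np.round(r['centre'],4),r['confidence'])
cv2.imwrite('pics/c9.png',cv2.resize(w['frame'][200:320,270:430,::-1],None,fx=4,fy=4))
```

```text
[ 0.46425537 -0.22061617  0.17597597] 13.4833 [ 0.40318587 -0.11901693 -0.02463799]
vial [ 0.5112 -0.0944  0.0429] 0.73
pan_center [ 0.5083 -0.0998  0.045 ] 0.82
weigh_key_top [0.2158 0.2074 0.033 ] 0.6
dropper [ 0.6529 -0.103  -0.0033] 0.92
stamp [0.4988 0.0285 0.001 ] 0.95
usb_adapter [ 0.3748 -0.0657 -0.0008] 0.6
```

View pics/c9.png

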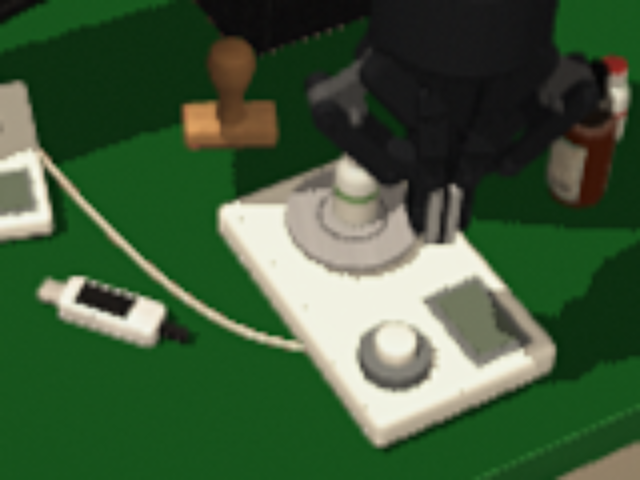

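The crop shows the vial upright in the ring at (352,205), the key up again at (397,345), and the neighbouring things undisturbed. Handing in.

```bash
python3 -c "
from workcell import *
print(job_done())"
```

```text
the job is handed in; nothing more can be done
None
```

The vial now stands upright inside the ring on the large scale's pan. The key was pressed and released afterwards, and the job is handed in at about 13.5 s on the robot clock.

- **Vial:** I slid it about 21 mm with low fingertip pushes and never lifted it. The close wrist picture put it about 1 mm from the ring's centre.
- **Key:** The fingers stopped at z = 0.046, about 5 mm below the measured key top, at about 13 N (4 N is enough to press it fully). The last picture shows the key up again.
- **Other things:** The dropper, stamp and USB adapter were found within about 5 mm of their first positions, which is near the networks' accuracy. I did not re-measure the stapler and calculator, but the arm never worked near them.
- **Disagreements:** In the last scene picture the networks put the vial about 6 mm from the pan's middle, against 1 mm from the wrist picture. I trust the wrist fix, because it was closer and used a direct fit of the ring. They also did not find this scale's key in that picture, with a smaller look-alike as their best match, so I confirmed the released key by eye.

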